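# Bring the blue-capped jar to the front of the notions drawer and hold it

## Robot

A 6-joint arm with a two-finger parallel gripper is mounted at the origin on the work surface. World frame = base frame: x ahead of the robot, y to its left, z up, the work surface at z = 0. Lengths are in m, angles in degrees, forces in N, time in s.
With the tool pointing down it reaches from about 0.375 to 0.9 m from the base axis. Payload 3.1 kg.
Tool frame: the origin (TCP) lies at the very end of the fingers, on their centre line; the grasp point (between the pads) lies bot.grip_point_offset behind it (bot.grip_point_offset is the distance from the TCP to the grasp point, in m); z points along the fingers, y is the line along which they close (so a half turn about z gives the same grasp; the last joint's range is limited). The gripper opens to 87 mm and grips with 3 to 60 N. Pads are 19 mm wide; open, the fingers measure 117 mm over their backs; the gripper's body (75 mm by 190 mm) begins 51 mm behind the grasp point.
Start: joints at [-78.638, 30.224, 82.088, -0, 67.689, -10.227], TCP at [0.23, -0.581, 0.223] pointing down, gripper open.
Joint ranges: [-176.69, 176.69], [-43.24, 126.21], [12.49, 139.97], [-82, 262], [0, 151.66], [-163.58, 163.58]. Speed limits (degrees/s): [159.86, 159.86, 180, 180, 180, 180].

## Interface

Orientations are given as a 3x3 rotation matrix whose columns are the frame's x, y, z axes.
In Python, from rig import bot, viewer, ticket gives the robot as it stands.
- The arm moves only by the tool servo_tool, never from a script. Its argument "targets" is a list of rows, each an object with "offset": the shift along the tool's x, y, z in m, a list of three; "dr": the turn, a rotation vector about the tool's x, y, z in degrees, a list of three. In form: [{"offset": [x, y, z], "dr": [ax, ay, az]}, ...]. A call has 1 to 20 rows; each row is the pose to reach, as a shift and turn from the pose commanded when the call began, along the tool's axes at that moment; what a row does not reach only later rows make up. A row lasts 1/12 s, in which the tool goes at most 41.7 mm and 7.16 degrees, less where a joint would pass 70% of its speed; a pose out of reach is approached as far as the arm can. A call with a gripper value outside its range is refused whole. "gripper" is the gripper command: -1 is fully open, 1 is shut, values between are in proportion, set as the call begins (left out, the last holds). The fingers move at their own pace and stop on an object; the grip force is fixed at half the most. Time passes only in rows, so rows that repeat a pose let the fingers close. It gives the time, the measured TCP pose, the force, the opening and the grip force at its end, in the units of the state.
- bot.read_state(): the state, without advancing time (a new reading comes with each control period).
- viewer.capture(name): name is "scene" or "top" or "wrist"; returns a dict with "color" (420x560x3 uint8, red, green, blue), "camera_matrix" (3x3 intrinsics, pixels), "k1" (the pictures are not rectified: a ray, as slopes to the right and down, at radius r is drawn at 1 + k1 r^2 times it, then the intrinsics apply), "R" (3x3) and "t" (3): a world point X has camera coordinates R X + t. Camera axes: x right, y down, z forward; pixel columns grow to the right and rows downward; lengths in m; the calibration is good to about 2 mm. A picture is of the moment at which its call begins. There is no depth.
- ticket.hand_in(): hands the job in; it is judged then, once.
The state is a dict: "time_s": time; "joint_positions": joint angles; "qvel": joint speeds; "tau": joint torques, N m; "position": TCP position; "tcp_rot": TCP orientation; "force": force on the tool from outside, world axes, zero at the start; "moment": the same for the moment, N m; "opening": opening from 0.0 (shut) to 1.0 (fully open); "grasp_force": force on a finger pad.
Only numpy, scipy, OpenCV 4.12 (cv2) and the standard library are available. Lean on these libraries where they do the work, as an engineer would, in place of code of your own. Each camera call takes 0.05 s, during which the arm holds its last target. There are 200 camera calls.

## Task

Pull the blue notions drawer, now only ajar, fully open by its bar handle, then turn the round carousel inside until the jar with the blue cap stands at the front, in line with the red mark on the middle of the drawer front. Finish while holding the carousel still there, with the fingers gripping the blue-capped jar: do not let go. Leave the drawer fully open and do not disturb the iron, the phone or the thread spool beside the cabinet.

Things in the scene. Friction and masses are not known exactly. Their poses are not given: they have to be found in the camera images.
- cabinet_front (a point): Middle of the front top edge of the white cabinet, 116 mm above the table. The cabinet is fixed and may stand slightly turned; from here it runs 250 mm back (this point's x) and 100 mm to either side (y). Its top is clear. At the start the carousel is under that top; with the drawer fully open all four jars are clear of the cabinet.
- drawer (a joint): How far the drawer is pulled out, m: 0 shut (it starts slightly ajar, by 0.03 to 0.06), 0.180 at its end stop (fully open). It slides level out of the cabinet, opposite to the x axis of front_mark, and stays where it is left (slide friction about 5 N).
- drawer_handle (a point): Centre of the drawer's steel bar handle: a level round bar 11 mm thick, 100 mm long, along the y axis of front_mark, 80 mm above the table, its axis 35 mm in front of the drawer front's face (29 mm clear behind the bar). Studs at 42 mm either side of the centre join it to the front.
- front_mark (a point): The small red mark in the middle of the top edge of the blue drawer front (15 mm thick, 196 mm wide, top edge 92 mm above the table). It moves with the drawer. Its x axis points level into the cabinet, away from the handle; y points to the left as seen looking into the cabinet; z up.
- carousel_axis (a point): Point on the carousel's upright turning axis at the height of the jar caps' centres, 91 mm above the table, 102.5 mm behind front_mark along that point's x. The carousel: an aluminium disc of 76 mm radius with four jars fixed on it 90 degrees apart, 52 mm from the axis, one with a blue and three with white caps. Nothing at its middle stands above 50 mm over the table.
- carousel (a joint): Turn of the carousel in the drawer, rad, growing counter-clockwise seen from above, not wrapped (starts between 1.2 and 5.1). At 0 and at 2 pi the blue-capped jar is at the very front, in line with the red mark; at pi it is at the back. It turns either way past 0 and 2 pi without a stop, and stays where it is left (friction 0.05 N m, about 1 N at a jar).
- blue_jar: The jar with the blue cap, fixed on the carousel. Origin: the centre of its cap, 91 mm above the table. The cap is round, 34 mm in diameter and 18 mm high, its top 100 mm above the table; the jar below is 35 mm in diameter. At the front, 26 mm are free between cap and the inner face of the drawer front; between neighbouring caps 39 mm are free.
- iron: Bystander: a clothes iron standing on its heel, its steel sole facing away from the robot, about 115 x 105 mm on the table and 235 mm high; origin under the middle of its heel. Right of the drawer (the -y side).
- phone: Bystander: a black phone lying flat, 150 x 72 x 9 mm; origin under its centre. To the left of the drawer (the +y side).
- spool: Bystander: a standing thread spool with blue thread, 40 mm in diameter, 60 mm high; origin under its centre. Left of the cabinet's front corner (the +y side).

How it is judged (in metres and radians):
On the way, in this order (a step that is already met when the one before it is completed fails the run):
1. the drawer is pulled fully open (within 15 mm of its stop) (value of joint drawer above 0.165 m), for 0.2 s.
2. the blue-capped jar is at the front, within 10 mm sideways of the red mark (y of blue_jar in the frame of front_mark between -0.01 and 0.01 m and x of blue_jar in the frame of front_mark below 0.07 m), for 0.2 s.
At the end, for the whole second after the job is handed in: The drawer is within 25 mm of its stop, the blue-capped jar is at the front within 10 mm sideways of the red mark, the carousel is still (under 0.05 rad/s), and the fingers grip the blue-capped jar with more than 3 N (all of step 2 and value of joint drawer above 0.155 m and velocity of joint carousel between -0.05 and 0.05 rad/s and contact force between the fingers and blue_jar above 3 N); the arm keeps its last pose, push and grip.
It fails at once if the iron is moved by more than 20 mm (distance of iron from where it was at the start of the episode above 0.02 m).
It fails at once if the phone is moved by more than 20 mm (distance of phone from where it was at the start of the episode above 0.02 m).
It fails at once if the spool is moved by more than 20 mm (distance of spool from where it was at the start of the episode above 0.02 m).
It also fails if it takes over 61 s, if anything falls off the work surface, if the arm or the gripper's body presses on something with over 40 N, if the wrist force passes 120 N, or if a joint passes its speed limit or range.

## Working session

There is one attempt and no reset: what is moved stays moved. The work goes in short steps, Python scripts to look and compute and a tool call to move; the robot and the scene stay as the last step left them, time stands still between calls to the robot, and variables do not carry over. Pictures are saved under pics/ and viewed, at most 10 in all, crops included, and the job is handed in when it is done.

Besides the shell and the picture viewer there is one more tool, called after "Call:" as name(argument=value, ...), one argument or row to a line, values as JSON. servo_tool: Moves the arm, as the interface text tells. Its arguments: {"type":"object","properties":{"targets":{"type":"array"},"gripper":{"type":"number"}},"required":["targets"]}

```bash
mkdir -p pics; ls; cat > h.py <<'E'
import numpy as np, cv2
from rig import bot, viewer, ticket
def cap(n,save=None):
    c=viewer.capture(n)
    if save: cv2.imwrite('pics/'+save,c['color'][:,:,::-1])
    return c
def ray(c,u,v):
    K=np.array(c['camera_matrix']);d=np.array([(u-K[0,2])/K[0,0],(v-K[1,2])/K[1,1]])
    s=d.copy()
    for _ in range(20): s=d/(1+c['k1']*(s@s))
    R=np.array(c['R']);t=np.array(c['t'])
    return -R.T@t, R.T@np.array([s[0],s[1],1])
def onz(c,u,v,z):
    o,d=ray(c,u,v); return o+d*(z-o[2])/d[2]
E
python3 - <<'E'
from h import *
a=cap('scene','s1.png')['color'];b=cap('top','t1.png');
cv2.imwrite('pics/both.png',cv2.resize(np.vstack([a,b['color']])[:,:,::-1],(400,600)) )
print(bot.grip_point_offset, bot.read_state()); print(-np.array(b['R']).T@b['t'])
E
```

```text
pics
0.0187 {'time_s': 0.1, 'joint_positions': array([-7.86389494e+01,  3.02743954e+01,  8.21500787e+01,  4.50312699e-04,
        6.76887700e+01, -1.02289919e+01]), 'qvel': array([-0.03636523, -0.1190442 , -0.11506129,  0.05110606,  0.01090395,
       -0.03796926]), 'tau': array([ 5.92407323e-04, -4.40983844e+01, -1.77150625e+01,  6.35856483e-02,
        5.33973018e-02, -3.65783069e-05]), 'position': array([ 0.22985588, -0.58048215,  0.22165564]), 'tcp_rot': array([[ 9.29841618e-01,  3.67959808e-01, -3.82220326e-04],
       [ 3.67959832e-01, -9.29839664e-01,  1.93918533e-03],
       [ 3.58138641e-04, -1.94377695e-03, -9.99998047e-01]]), 'force': array([-0.12723763,  0.27789176,  1.1156951 ]), 'moment': array([-0.03383736, -0.02891521,  0.04571632]), 'grasp_force': 0.0, 'opening': 0.9995647251140954}
[ 0.39144248 -0.02138421  1.01097551]
```

View pics/t1.png

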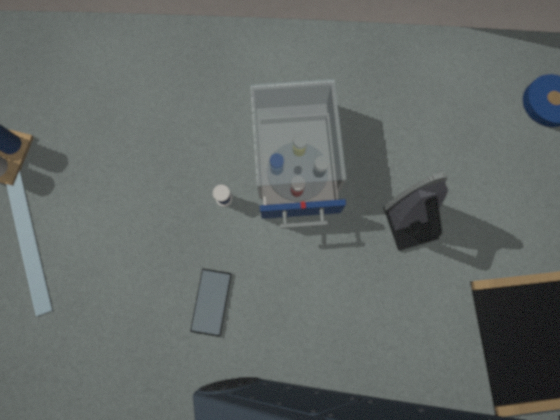

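View pics/s1.png

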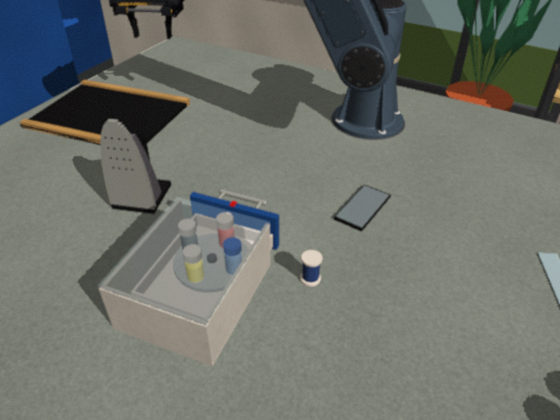

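The top view shows the red mark near (303,205), the handle bar near (304,224) and the blue cap near (277,158). The iron is right at (415,220), the spool is at (222,194) and the phone is at (211,302). Next I measure these.

```bash
cat >> h.py <<'E'
def cents(c,lo,hi,amin=8):
    hsv=cv2.cvtColor(c['color'],cv2.COLOR_RGB2HSV); m=cv2.inRange(hsv,lo,hi)
    n,l,s,ce=cv2.connectedComponentsWithStats(m)
    return [(s[i].tolist(),ce[i],np.argwhere(l==i)[:,::-1]) for i in range(1,n) if s[i,4]>=amin]
E
python3 - <<'E'
from h import *
c=cap('top')
for s,ce,p in cents(c,(0,150,80),(8,255,255)): print('red',s,ce.round(1),onz(c,*ce,.092).round(4))
for s,ce,p in cents(c,(105,120,40),(125,255,255),20):
    print('blue',s,ce.round(1),onz(c,*ce,.1).round(4))
    if s[2]>60:
        # front's outline: long direction via lower/upper edges per column
        cols=[u for u in range(s[0]+6,s[0]+s[2]-6)]
        for nm,f in (('top',min),('bot',max)):
            P=np.array([onz(c,u,f(p[p[:,0]==u,1]),.092)[:2] for u in cols if (p[:,0]==u).any()])
            k=np.polyfit(P[:,1],P[:,0],1); print(nm,k,'yaw deg',-np.degrees(np.arctan(k[0])),P[0],P[-1])
for uv in [(281,226),(326,224),(303,225)]: print('handle',onz(c,*uv,.08).round(4))
for uv in [(222,189)]: print('spool',onz(c,*uv,.06).round(4))
for uv in [(204,269),(231,270),(192,332),(220,335)]: print('phone',onz(c,*uv,.009).round(4))
cv2.imwrite('pics/t2.png',cv2.resize(c['color'][130:260,180:460,::-1],(784,364),interpolation=cv2.INTER_CUBIC))
E
```

```text
blue [524, 75, 36, 51, 1308] [542.6 100.3] [ 0.9025 -0.6411  0.1   ]
blue [0, 138, 14, 14, 69] [  5.7 145.1] [0.7254 0.638  0.1   ]
blue [307, 200, 38, 12, 220] [326.4 204.1] [ 0.6181 -0.1218  0.1   ]
blue [261, 204, 39, 8, 189] [280.  207.1] [ 0.6061 -0.0181  0.1   ]
handle [ 0.567  -0.0223  0.08  ]
handle [ 0.5765 -0.1241  0.08  ]
handle [ 0.5717 -0.072   0.08  ]
spool [0.6529 0.1213 0.06  ]
phone [0.467  0.1566 0.009 ]
phone [0.4679 0.0919 0.009 ]
phone [0.3206 0.1721 0.009 ]
phone [0.3174 0.1066 0.009 ]
```

View pics/t2.png

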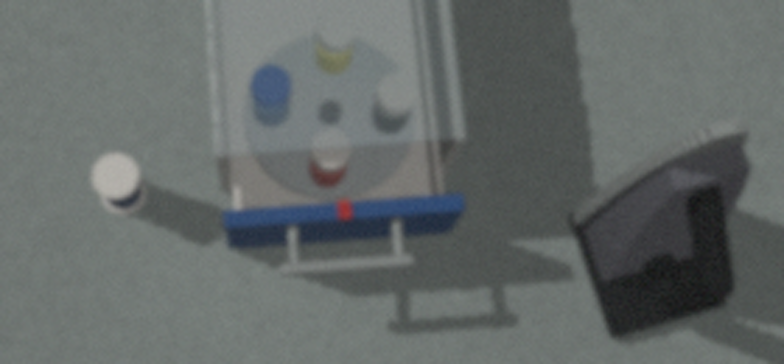

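The crop (2.8x from (180,130)) shows a glass-topped cabinet. The bar runs from (282,267) to (412,259), the red mark is at (345,209), and the blue cap is left of the axis. That puts the carousel near 3π/2, so it needs about +90° counter-clockwise.

```bash
python3 - <<'E'
from h import *
c=cap('top'); f=lambda u,v,z: onz(c,180+u/2.8,130+v/2.8,z)[:2]
m=f(345,209,.092);b1=f(282,267,.08);b2=f(412,259,.08);e1=f(226,216,.092);e2=f(463,204,.092)
cf=(f(216,156,.116)+f(465,139,.116))/2
print('mark',m,'bar',b1,b2,(b1+b2)/2,np.linalg.norm(b1-b2),'front',e1,e2,np.linalg.norm(e1-e2))
for a,b in((b1,b2),(e1,e2),(f(216,156,.116),f(465,139,.116))):
    d=a-b; print('yaw',np.degrees(np.arctan2(-d[0],d[1])))
print('cab',cf,'width',np.linalg.norm(f(216,156,.116)-f(465,139,.116)),'dist',np.linalg.norm(m-(b1+b2)/2), 'ajar',np.linalg.norm(cf-m))
print('blue',f(272,80,.1),'iron base',f(612,336,0),f(732,295,0),f(574,218,.1),f(574,218,.2))
s=cap('scene')
hsv=cents(s,(0,150,80),(8,255,255)); print([(x[0],x[1],onz(s,*x[1],.092)) for x in hsv][:5])
print('bar scene',onz(s,220,193,.08),onz(s,265,205,.08),'mark',onz(s,234,204,.092))
E
```

```text
mark [ 0.61629135 -0.07026541] bar [ 0.5684309  -0.02157215] [ 0.58013286 -0.12665349] [ 0.57428188 -0.07411282] 0.1057308984785294 front [0.60582371 0.02557186] [ 0.62508785 -0.16563136] 0.19217122627329117
yaw 6.354332684631431
yaw 5.753257634003665
yaw 6.838742858887908
cab [ 0.66074246 -0.06388541] width 0.19941940118622808 dist 0.04218528666432166 ajar 0.044906633397993855
blue [ 0.72068676 -0.00609452] iron base [ 0.53646432 -0.31119509] [ 0.57761529 -0.4177121 ] [ 0.61581646 -0.25354615] [ 0.59118638 -0.22806117]
[([445, 82, 68, 28, 632], array([483.23417722,  95.00949367]), array([-0.1450291 ,  0.28768454,  0.092     ])), ([231, 201, 6, 5, 15], array([233.06666667, 202.6       ]), array([ 0.61081764, -0.0701473 ,  0.092     ]))]
bar scene [ 0.58519496 -0.12074658  0.08      ] [ 0.57335321 -0.01689547  0.08      ] mark [ 0.61367043 -0.0660368   0.092     ]
```

Call:
servo_tool(
  targets=[
    {"offset":[0.252,-0.256,0],"dr":[0,0,-40]},
    {"offset":[0.252,-0.256,0],"dr":[0,0,-40]},
    {"offset":[0.252,-0.256,0],"dr":[0,0,-40]},
    {"offset":[0.252,-0.256,0],"dr":[0,0,-40]},
    {"offset":[0.252,-0.256,0],"dr":[0,0,-40]},
    {"offset":[0.252,-0.256,0],"dr":[0,0,-40]},
    {"offset":[0.252,-0.256,0],"dr":[0,0,-40]},
    {"offset":[0.252,-0.256,0],"dr":[0,0,-40]},
    {"offset":[0.252,-0.256,0],"dr":[0,0,-40]},
    {"offset":[0.4,-0.387,0],"dr":[0,0,-74.6]},
    {"offset":[0.4,-0.387,0],"dr":[0,0,-74.6]},
    {"offset":[0.4,-0.387,0],"dr":[0,0,-74.6]},
    {"offset":[0.4,-0.387,0],"dr":[0,0,-74.6]},
    {"offset":[0.4,-0.387,0],"dr":[0,0,-74.6]},
    {"offset":[0.4,-0.387,0],"dr":[0,0,-74.6]},
    {"offset":[0.4,-0.387,0],"dr":[0,0,-74.6]},
    {"offset":[0.4,-0.387,0],"dr":[0,0,-74.6]},
    {"offset":[0.4,-0.387,0],"dr":[0,0,-74.6]},
  ],
  gripper=0.4,
)

```text
time_s: 1.75
position: [0.4591, -0.0752, 0.2225]
tcp_rot: [[-0.106, 0.994, -0.0], [0.994, 0.106, -0.0], [-0.0, -0.0, -1.0]]
force: [0.6, -0.8, 0.2]
opening: 0.305
grasp_force: 0.0
```

```bash
python3 - <<'E'
from h import *
w=cap('wrist','w1.png'); s=bot.read_state(); print(s['position'],s['tcp_rot'].round(3),s['opening'])
for x in cents(w,(0,130,60),(8,255,255)): print(x[0],x[1],onz(w,*x[1],.092))
E
```

```text
[ 0.45907247 -0.07534829  0.2225193 ] [[-0.105  0.994 -0.   ]
 [ 0.994  0.105 -0.   ]
 [-0.    -0.    -1.   ]] 0.2999446428209155
[450, 174, 35, 33, 487] [462.61806982 188.72895277] [ 0.63347994 -0.05025055  0.092     ]
[433, 202, 17, 11, 166] [441.1746988  206.59036145] [ 0.61679701 -0.06950708  0.092     ]
```

View pics/w1.png

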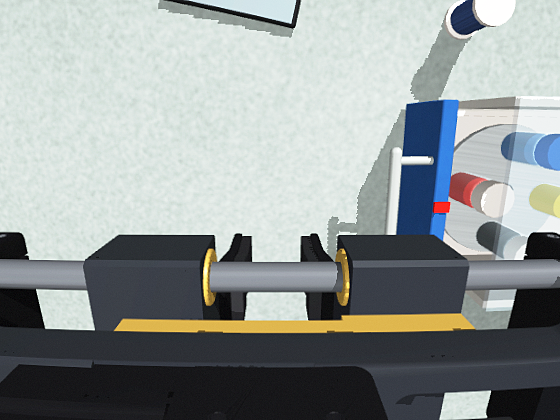

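The red mark at (441,207) gives (0.617,-0.070), which agrees with the top view, so the bar centre is about (0.5745,-0.074). I go above it and then down.

Call:
servo_tool(
  targets=[
    {"offset":[-0.011,0.115,0],"dr":[0,0,0]},
    {"offset":[-0.011,0.115,0],"dr":[0,0,0]},
    {"offset":[-0.011,0.115,0],"dr":[0,0,0]},
    {"offset":[-0.011,0.115,0.03],"dr":[0,0,0]},
    {"offset":[-0.011,0.115,0.07],"dr":[0,0,0]},
    {"offset":[-0.011,0.115,0.09],"dr":[0,0,0]},
    {"offset":[-0.011,0.115,0.1],"dr":[0,0,0]},
    {"offset":[-0.011,0.115,0.1],"dr":[0,0,0]},
    {"offset":[-0.011,0.115,0.1],"dr":[0,0,0]},
  ],
)

```text
time_s: 2.55
position: [0.5752, -0.0738, 0.1228]
tcp_rot: [[-0.106, 0.994, 0.0], [0.994, 0.106, -0.0], [-0.0, 0.0, -1.0]]
force: [0.4, 0.7, -0.2]
opening: 0.3
grasp_force: 0.0
```

```bash
python3 - <<'E'
from h import *
w=cap('wrist','w2.png'); s=bot.read_state(); print(s['position'],s['opening'])
E
```

```text
[ 0.57598181 -0.07377422  0.12378624] 0.3018226029019933
```

View pics/w2.png

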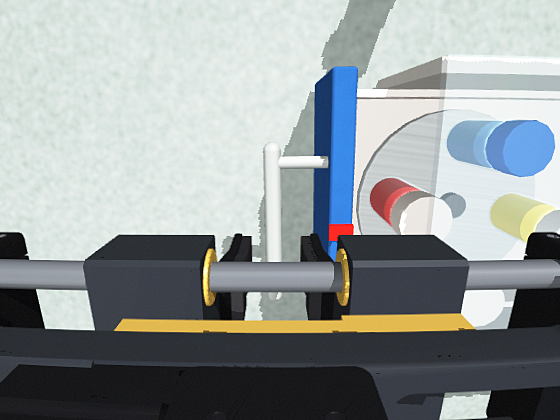

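The bar (column about 274) lies between the fingertips (about 250 to 302), and the right finger is clear of the drawer front. I descend and close.

Call:
servo_tool(
  targets=[
    {"offset":[0,0,0.015],"dr":[0,0,0]},
    {"offset":[0,0,0.03],"dr":[0,0,0]},
    {"offset":[0,0,0.045],"dr":[0,0,0]},
    {"offset":[0,0,0.056],"dr":[0,0,0]},
    {"offset":[0,0,0.061],"dr":[0,0,0]},
    {"offset":[0,0,0.061],"dr":[0,0,0]},
    {"offset":[0,0,0.061],"dr":[0,0,0]},
  ],
)

```text
time_s: 3.18
position: [0.5757, -0.0729, 0.0623]
tcp_rot: [[-0.108, 0.994, 0.001], [0.994, 0.108, -0.0], [-0.001, 0.001, -1.0]]
force: [-0.6, 0.0, 0.2]
opening: 0.299
grasp_force: 0.0
```

Call:
servo_tool(
  targets=[
    {"offset":[0,0,0],"dr":[0,0,0]},
    {"offset":[0,0,0],"dr":[0,0,0]},
    {"offset":[0,0,0],"dr":[0,0,0]},
    {"offset":[0,0,0],"dr":[0,0,0]},
    {"offset":[0,0,0],"dr":[0,0,0]},
    {"offset":[0,0,0],"dr":[0,0,0]},
    {"offset":[0,0,0],"dr":[0,0,0]},
  ],
  gripper=1,
)

```text
time_s: 3.77
position: [0.5738, -0.0727, 0.062]
tcp_rot: [[-0.109, 0.994, -0.002], [0.994, 0.109, -0.0], [0.0, -0.002, -1.0]]
force: [-4.1, -2.4, 5.7]
opening: 0.116
grasp_force: 30.0
```

The opening is 10 mm with a 30 N grip, so the bar is held. Pulling.

Call:
servo_tool(
  targets=[
    {"offset":[0,-0.005,0],"dr":[0,0,0]},
    {"offset":[0,-0.015,0],"dr":[0,0,0]},
    {"offset":[0,-0.027,0],"dr":[0,0,0]},
    {"offset":[0,-0.039,0],"dr":[0,0,0]},
    {"offset":[0,-0.051,0],"dr":[0,0,0]},
    {"offset":[0,-0.063,0],"dr":[0,0,0]},
    {"offset":[0,-0.075,0],"dr":[0,0,0]},
    {"offset":[0,-0.087,0],"dr":[0,0,0]},
    {"offset":[0,-0.099,0],"dr":[0,0,0]},
    {"offset":[0,-0.107,0],"dr":[0,0,0]},
    {"offset":[0,-0.113,0],"dr":[0,0,0]},
    {"offset":[0,-0.119,0],"dr":[0,0,0]},
    {"offset":[0,-0.124,0],"dr":[0,0,0]},
    {"offset":[0,-0.128,0],"dr":[0,0,0]},
    {"offset":[0,-0.128,0],"dr":[0,0,0]},
    {"offset":[0,-0.128,0],"dr":[0,0,0]},
  ],
)

```text
time_s: 5.1
position: [0.4499, -0.0881, 0.062]
tcp_rot: [[-0.108, 0.994, 0.005], [0.994, 0.108, -0.003], [-0.003, 0.004, -1.0]]
force: [2.4, -3.6, 0.4]
opening: 0.114
grasp_force: 30.0
```

Call:
servo_tool(
  targets=[
    {"offset":[0,-0.003,0],"dr":[0,0,0]},
    {"offset":[0,-0.006,0],"dr":[0,0,0]},
    {"offset":[0,-0.008,0],"dr":[0,0,0]},
    {"offset":[0,-0.008,0],"dr":[0,0,0]},
  ],
)

```text
time_s: 5.43
position: [0.4426, -0.089, 0.062]
tcp_rot: [[-0.108, 0.994, 0.006], [0.994, 0.108, -0.003], [-0.004, 0.006, -1.0]]
force: [2.9, -4.4, 0.0]
opening: 0.115
grasp_force: 30.0
```

Call:
servo_tool(
  targets=[
    {"offset":[0,-0.003,0],"dr":[0,0,0]},
    {"offset":[0,-0.006,0],"dr":[0,0,0]},
    {"offset":[0,-0.008,0],"dr":[0,0,0]},
    {"offset":[0,-0.008,0],"dr":[0,0,0]},
  ],
)

```text
time_s: 5.77
position: [0.4348, -0.09, 0.062]
tcp_rot: [[-0.108, 0.994, 0.006], [0.994, 0.108, -0.003], [-0.004, 0.006, -1.0]]
force: [4.2, -3.0, -0.2]
opening: 0.116
grasp_force: 30.0
```

Call:
servo_tool(
  targets=[
    {"offset":[0,-0.003,0],"dr":[0,0,0]},
    {"offset":[0,-0.006,0],"dr":[0,0,0]},
    {"offset":[0,-0.008,0],"dr":[0,0,0]},
    {"offset":[0,-0.008,0],"dr":[0,0,0]},
  ],
)

```text
time_s: 6.1
position: [0.4331, -0.0904, 0.0621]
tcp_rot: [[-0.103, 0.995, 0.019], [0.995, 0.103, -0.004], [-0.006, 0.018, -1.0]]
force: [20.0, 11.7, -9.0]
opening: 0.112
grasp_force: 30.0
```

The force rises, so the drawer is at its stop. I relax, open a little and lift.

Call:
servo_tool(
  targets=[
    {"offset":[0,0.004,0],"dr":[0,0,0]},
    {"offset":[0,0.005,0],"dr":[0,0,0]},
    {"offset":[0,0.005,0],"dr":[0,0,0]},
  ],
)

```text
time_s: 6.35
position: [0.4331, -0.0902, 0.0621]
tcp_rot: [[-0.108, 0.994, 0.008], [0.994, 0.108, -0.004], [-0.005, 0.008, -1.0]]
force: [6.8, -2.5, -1.4]
opening: 0.112
grasp_force: 30.0
```

Call:
servo_tool(
  targets=[
    {"offset":[0,0,0],"dr":[0,0,0]},
    {"offset":[0,0,0],"dr":[0,0,0]},
    {"offset":[0,0,0],"dr":[0,0,0]},
    {"offset":[0,0,0],"dr":[0,0,0]},
    {"offset":[0,0,-0.02],"dr":[0,0,0]},
    {"offset":[0,0,-0.05],"dr":[0,0,0]},
    {"offset":[0,0,-0.08],"dr":[0,0,0]},
    {"offset":[0,0,-0.12],"dr":[0,0,0]},
    {"offset":[0,0,-0.12],"dr":[0,0,0]},
    {"offset":[0,0,-0.12],"dr":[0,0,0]},
  ],
  gripper=0.4,
)

```text
time_s: 7.18
position: [0.4292, -0.0885, 0.1832]
tcp_rot: [[-0.108, 0.994, 0.003], [0.994, 0.108, -0.001], [-0.002, 0.003, -1.0]]
force: [0.4, 0.1, 0.2]
opening: 0.297
grasp_force: 0.0
```

```bash
python3 - <<'E'
from h import *
w=cap('wrist','w3.png'); s=bot.read_state(); print(s['position'],s['tcp_rot'].round(3))
for x in cents(w,(0,130,60),(8,255,255),40): print('red',x[0],x[1],onz(w,*x[1],.092))
t=cap('top')
for x in cents(t,(95,100,40),(125,255,255),20): print(x[0],x[1].round(1),onz(t,*x[1],.1).round(4))
cv2.imwrite('pics/t3.png',cv2.resize(t['color'][130:280,180:460,::-1],(784,420),interpolation=cv2.INTER_CUBIC))
E
```

```text
[ 0.42806339 -0.08801291  0.18175264] [[-0.108  0.994 -0.   ]
 [ 0.994  0.108  0.   ]
 [ 0.    -0.    -1.   ]]
red [358, 171, 32, 36, 427] [369.99765808 183.84777518] [ 0.50264522 -0.06196973  0.092     ]
red [324, 204, 19, 13, 219] [332.67123288 210.34703196] [ 0.47613312 -0.08693808  0.092     ]
[524, 75, 36, 52, 1355] [542.5 100.3] [ 0.9025 -0.641   0.1   ]
[0, 127, 19, 26, 288] [  7.3 142. ] [0.7334 0.6355 0.1   ]
[274, 213, 14, 16, 174] [280.7 220.4] [ 0.5759 -0.0209  0.1   ]
[265, 268, 17, 7, 105] [272.3 270.8] [ 0.4636 -0.0081  0.1   ]
```

View pics/w3.png

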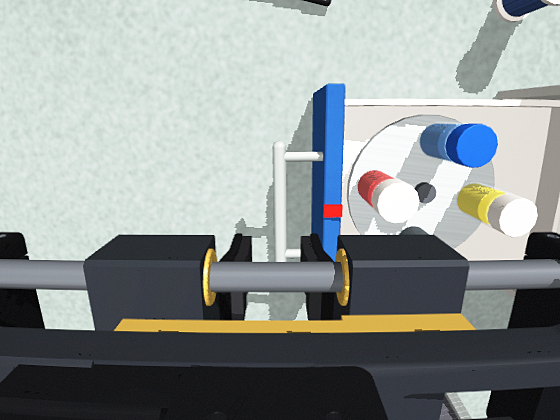

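View pics/t3.png

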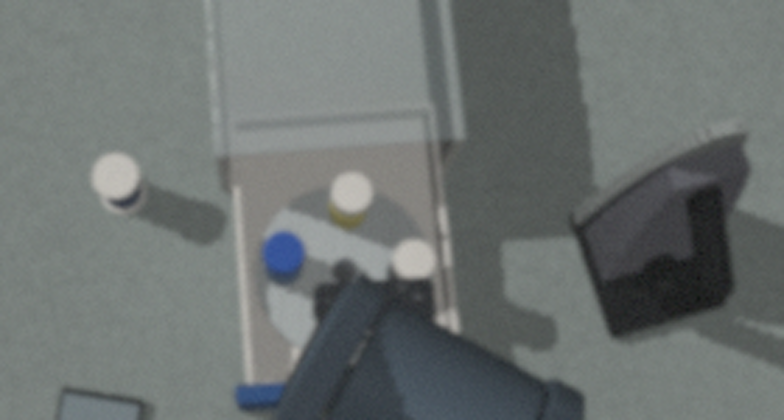

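In the wrist view the red mark is at (333,210) and the blue cap top is near (472,145). The top view agrees, and nothing has been disturbed. I compute the cap and arc geometry.

```bash
python3 - <<'E'
from h import *
w=cap('wrist')
m=onz(w,332.7,210.3,.092)[:2]; p=np.array([onz(w,u,v,.1)[:2] for u,v in [(472,145),(392,201),(518,216)]])
x=np.array([np.cos(np.radians(6.2)),np.sin(np.radians(6.2))]);y=np.array([-x[1],x[0]])
ax=m+.1025*x; print('axis',ax,'mid(front,back)',(p[1]+p[2])/2)
for q in p: d=q-ax; print(q,np.linalg.norm(d),np.degrees(np.arctan2(d@y,d@x)))
s=bot.read_state();print(s['position'],s['joint_positions'])
E
```

```text
axis [ 0.57529975 -0.07415759] mid(front,back) [ 0.56998142 -0.07127003]
[ 0.569699   -0.02105186] 0.05340025064584327 89.82039398259123
[ 0.51673372 -0.07074194] 0.058665550329750425 170.46222057947867
[ 0.62322913 -0.07179812] 0.04798742547380969 -3.3817170593617885
[ 0.42726766 -0.0876996   0.18035861] [-2.63434378e+01  1.98542552e+01  1.10717437e+02  2.04623200e-03
  4.96554285e+01 -3.25253068e+01]
```

The blue cap is at about (0.571,-0.0215) and the axis at about (0.574,-0.0735). I move over the cap, descend, then look at the position.

Call:
servo_tool(
  targets=[
    {"offset":[0.012,0.037,0],"dr":[0,0,3]},
    {"offset":[0.025,0.075,0],"dr":[0,0,3]},
    {"offset":[0.038,0.112,0],"dr":[0,0,3]},
    {"offset":[0.05,0.15,0],"dr":[0,0,3]},
    {"offset":[0.05,0.15,0.02],"dr":[0,0,3]},
    {"offset":[0.05,0.15,0.04],"dr":[0,0,3]},
    {"offset":[0.05,0.15,0.05],"dr":[0,0,3]},
    {"offset":[0.05,0.15,0.05],"dr":[0,0,3]},
    {"offset":[0.05,0.15,0.05],"dr":[0,0,3]},
  ],
  gripper=-0.5,
)

```text
time_s: 8.08
position: [0.5711, -0.0225, 0.1299]
tcp_rot: [[-0.055, 0.998, -0.004], [0.998, 0.055, 0.001], [0.001, -0.004, -1.0]]
force: [0.1, 0.1, -0.0]
opening: 0.741
grasp_force: 0.0
```

```bash
python3 - <<'E'
from h import *
w=cap('wrist','w4.png'); s=bot.read_state(); print(s['position'],s['opening'])
E
```

```text
[ 0.57209963 -0.02279274  0.13106073] 0.7460282768513012
```

View pics/w4.png

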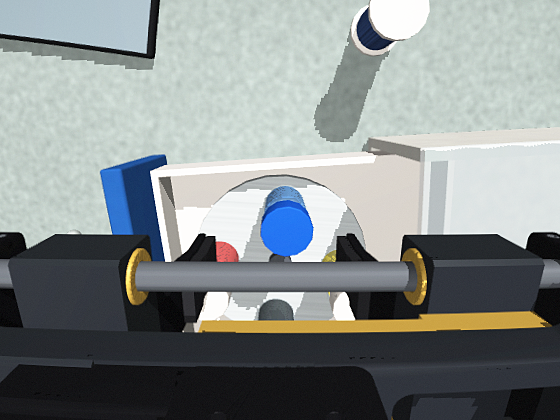

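The cap (287,229) sits between the fingers (about 210 to 345). Quick numeric check:

```bash
python3 - <<'E'
from h import *
w=cap('wrist'); 
for z in (.1,): print(onz(w,287,229,z), bot.read_state()['position'])
E
```

```text
[ 0.57929379 -0.02066694  0.1       ] [ 0.5726538  -0.02296551  0.13183333]
```

Call:
servo_tool(
  targets=[
    {"offset":[0,0,0.015],"dr":[0,0,0]},
    {"offset":[0,0,0.03],"dr":[0,0,0]},
    {"offset":[0,0,0.045],"dr":[0,0,0]},
    {"offset":[0,0,0.058],"dr":[0,0,0]},
    {"offset":[0,0,0.058],"dr":[0,0,0]},
    {"offset":[0,0,0.058],"dr":[0,0,0]},
  ],
)

```text
time_s: 8.68
position: [0.5727, -0.0229, 0.0741]
tcp_rot: [[-0.055, 0.998, 0.0], [0.998, 0.055, -0.0], [-0.0, 0.0, -1.0]]
force: [0.0, -0.5, -0.2]
opening: 0.748
grasp_force: 0.0
```

Call:
servo_tool(
  targets=[
    {"offset":[-0.001,0.002,0.002],"dr":[0,0,0]},
    {"offset":[-0.001,0.002,0.002],"dr":[0,0,0]},
    {"offset":[-0.001,0.002,0.002],"dr":[0,0,0]},
    {"offset":[-0.001,0.002,0.002],"dr":[0,0,0]},
    {"offset":[-0.001,0.002,0.002],"dr":[0,0,0]},
    {"offset":[-0.001,0.002,0.002],"dr":[0,0,0]},
    {"offset":[-0.001,0.002,0.002],"dr":[0,0,0]},
    {"offset":[-0.001,0.002,0.002],"dr":[0,0,0]},
    {"offset":[-0.001,0.002,0.002],"dr":[0,0,0]},
  ],
  gripper=1,
)

```text
time_s: 9.43
position: [0.5754, -0.0234, 0.072]
tcp_rot: [[-0.056, 0.998, 0.002], [0.998, 0.056, -0.0], [-0.0, 0.002, -1.0]]
force: [1.2, 1.5, 3.0]
opening: 0.391
grasp_force: 30.0
```

```bash
python3 - <<'E'
from h import *
s=bot.read_state(); R=s['tcp_rot']; p=s['position']
ax=np.array([.575,-.0735,p[2]]); d=p-ax; print(p,s['opening'],s['grasp_force'],np.linalg.norm(d))
a0=np.degrees(np.arctan2(d[1],d[0])); print('ang',a0)
E=186.2-a0; print('turn',E,'yaw',np.degrees(np.arctan2(R[1,1],R[0,1])))
r=np.linalg.norm(d)
for k in range(0,31):
    th=E*k/30; a=np.radians(a0+th); q=ax+r*np.array([np.cos(a),np.sin(a),0])
    if k%1==0: print(k,(R.T@(q-p)).round(4)[:2],round(-th,1))
E
```

```text
[ 0.57543762 -0.02342984  0.07198744] 0.3909820484593538 30.00101226149127 0.05007207524603765
ang 89.49923641318986
turn 96.70076358681013 yaw 3.1898298973237047
0 [0. 0.] -0.0
1 [ 0.0001 -0.0028] -3.2
2 [ 0.     -0.0056] -6.4
3 [-0.0002 -0.0084] -9.7
4 [-0.0005 -0.0112] -12.9
5 [-0.0011 -0.014 ] -16.1
6 [-0.0018 -0.0167] -19.3
7 [-0.0026 -0.0194] -22.6
8 [-0.0036 -0.0221] -25.8
9 [-0.0047 -0.0246] -29.0
10 [-0.006  -0.0271] -32.2
11 [-0.0074 -0.0296] -35.5
12 [-0.0089 -0.0319] -38.7
13 [-0.0106 -0.0342] -41.9
14 [-0.0124 -0.0364] -45.1
15 [-0.0144 -0.0384] -48.4
16 [-0.0164 -0.0404] -51.6
17 [-0.0185 -0.0422] -54.8
18 [-0.0208 -0.0439] -58.0
19 [-0.0231 -0.0455] -61.2
20 [-0.0255 -0.0469] -64.5
21 [-0.028  -0.0482] -67.7
22 [-0.0306 -0.0494] -70.9
23 [-0.0332 -0.0504] -74.1
24 [-0.0359 -0.0513] -77.4
25 [-0.0386 -0.052 ] -80.6
26 [-0.0414 -0.0526] -83.8
27 [-0.0442 -0.053 ] -87.0
28 [-0.047  -0.0532] -90.3
29 [-0.0498 -0.0533] -93.5
30 [-0.0526 -0.0532] -96.7
```

The cap is gripped (34 mm, 30 N). I run the first half of the arc.

Call:
servo_tool(
  targets=[
    {"offset":[0,-0.003,0],"dr":[0,0,-3.2]},
    {"offset":[0,-0.0056,0],"dr":[0,0,-6.4]},
    {"offset":[0,-0.0084,0],"dr":[0,0,-9.7]},
    {"offset":[-0.0005,-0.0112,0],"dr":[0,0,-12.9]},
    {"offset":[-0.001,-0.014,0],"dr":[0,0,-16.1]},
    {"offset":[-0.0018,-0.0167,0],"dr":[0,0,-19.3]},
    {"offset":[-0.0026,-0.0194,0],"dr":[0,0,-22.6]},
    {"offset":[-0.0036,-0.022,0],"dr":[0,0,-25.8]},
    {"offset":[-0.0047,-0.0246,0],"dr":[0,0,-29]},
    {"offset":[-0.006,-0.027,0],"dr":[0,0,-32.2]},
    {"offset":[-0.0074,-0.0296,0],"dr":[0,0,-35.5]},
    {"offset":[-0.009,-0.032,0],"dr":[0,0,-38.7]},
    {"offset":[-0.0106,-0.034,0],"dr":[0,0,-41.9]},
    {"offset":[-0.0124,-0.0364,0],"dr":[0,0,-45.1]},
    {"offset":[-0.0144,-0.0384,0],"dr":[0,0,-48.4]},
    {"offset":[-0.0144,-0.0384,0],"dr":[0,0,-48.4]},
  ],
)

```text
time_s: 10.77
position: [0.5388, -0.0413, 0.072]
tcp_rot: [[-0.784, 0.621, 0.004], [0.621, 0.784, -0.002], [-0.004, 0.001, -1.0]]
force: [2.9, -1.3, 1.1]
opening: 0.39
grasp_force: 30.0
```

```bash
python3 - <<'E'
from h import *
s=bot.read_state(); R=s['tcp_rot']; p=s['position']
ax=np.array([.575,-.0735,p[2]]); d=p-ax; print(p,s['opening'],s['force'],np.linalg.norm(d),np.degrees(np.arctan2(d[1],d[0])),'yaw',np.degrees(np.arctan2(R[1,1],R[0,1])))
t=cap('top')
r=.051
for k in range(1,16):
    a=np.radians(138+48.2*k/15); q=ax+r*np.array([np.cos(a),np.sin(a),0]); print(k,(R.T@(q-p)).round(4)[:2],round(-48.2*k/15,1))
E
```

```text
[ 0.53875661 -0.04126914  0.07201593] 0.390309244827305 [ 2.89989581 -1.34168705  1.08162781] 0.04850167307867539 138.35364646362123 yaw 51.64025912680866
1 [ 0.0026 -0.0024] -3.2
2 [ 0.0025 -0.0053] -6.4
3 [ 0.0023 -0.0081] -9.6
4 [ 0.0019 -0.0109] -12.9
5 [ 0.0014 -0.0138] -16.1
6 [ 0.0007 -0.0165] -19.3
7 [-0.0002 -0.0193] -22.5
8 [-0.0012 -0.0219] -25.7
9 [-0.0023 -0.0246] -28.9
10 [-0.0036 -0.0271] -32.1
11 [-0.005  -0.0296] -35.3
12 [-0.0066 -0.032 ] -38.6
13 [-0.0083 -0.0343] -41.8
14 [-0.0101 -0.0365] -45.0
15 [-0.0121 -0.0386] -48.2
```

Call:
servo_tool(
  targets=[
    {"offset":[0.0005,-0.0025,0],"dr":[0,0,-3.2]},
    {"offset":[0.001,-0.0053,0],"dr":[0,0,-6.4]},
    {"offset":[0.001,-0.008,0],"dr":[0,0,-9.6]},
    {"offset":[0.001,-0.011,0],"dr":[0,0,-12.9]},
    {"offset":[0.001,-0.0138,0],"dr":[0,0,-16.1]},
    {"offset":[0.0007,-0.0165,0],"dr":[0,0,-19.3]},
    {"offset":[0,-0.0193,0],"dr":[0,0,-22.5]},
    {"offset":[-0.001,-0.022,0],"dr":[0,0,-25.7]},
    {"offset":[-0.0023,-0.0246,0],"dr":[0,0,-28.9]},
    {"offset":[-0.0036,-0.027,0],"dr":[0,0,-32.1]},
    {"offset":[-0.005,-0.0296,0],"dr":[0,0,-35.3]},
    {"offset":[-0.0066,-0.032,0],"dr":[0,0,-38.6]},
    {"offset":[-0.0083,-0.0343,0],"dr":[0,0,-41.8]},
    {"offset":[-0.01,-0.0365,0],"dr":[0,0,-45]},
    {"offset":[-0.012,-0.0386,0],"dr":[0,0,-48.2]},
    {"offset":[-0.012,-0.0386,0],"dr":[0,0,-48.2]},
    {"offset":[-0.012,-0.0386,0],"dr":[0,0,-48.2]},
  ],
)

```text
time_s: 12.23
position: [0.5277, -0.0797, 0.0721]
tcp_rot: [[-0.986, -0.166, 0.011], [-0.166, 0.986, -0.003], [-0.01, -0.005, -1.0]]
force: [8.5, -3.5, -3.4]
opening: 0.387
grasp_force: 30.0
```

```bash
python3 - <<'E'
from h import *
s=bot.read_state(); p=s['position']; R=s['tcp_rot']
w=cap('scene','w5.png');c=cap('wrist','w6.png');print(p,s['opening'],s['force'],s['grasp_force'],'yaw',np.degrees(np.arctan2(R[1,1],R[0,1])))
x=np.array([np.cos(np.radians(6.2)),np.sin(np.radians(6.2))]);y=np.array([-x[1],x[0]])
for n,c_ in (('scene',w),('wrist',c)):
  for q in cents(c_,(0,150,80),(8,255,255),5):
    m=onz(c_,*q[1],.092)
    if np.hypot(*(m[:2]-[.475,-.086]))<.06: d=p[:2]-m[:2];print(n,q[0],q[1],m,'jar x,y in mark',d@x,d@y)
v=np.hstack([w['color'][120:400,60:340],c['color'][140:420,:]]);cv2.imwrite('pics/both2.png',cv2.resize(v,(800,267))[:,:,::-1])
E
```

```text
[ 0.52770366 -0.07967315  0.07209378] 0.38748023584068614 [ 8.49929555 -3.52745575 -3.41850678] 30.014620232395828 yaw 99.57846664468157
wrist [271, 142, 24, 36, 777] [282.37709138 159.90862291] [ 0.47586018 -0.08637821  0.092     ] jar x,y in mark 0.052264387553545004 0.0010667818363921172
```

View pics/both2.png

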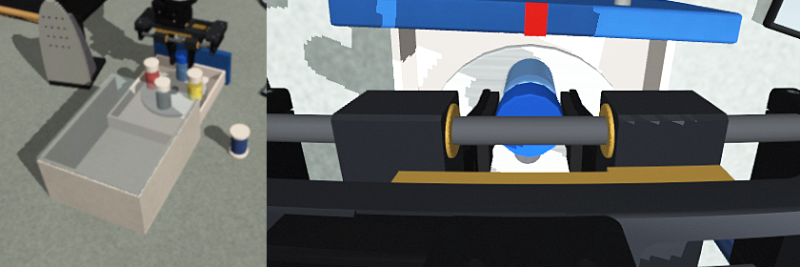

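The cap is gripped with the red mark straight ahead of it (mark at x≈0.052, y≈0.001), and the drawer is still at its stop. I settle briefly, then hand in.

Call:
servo_tool(
  targets=[
    {"offset":[0,0,0],"dr":[0,0,0]},
    {"offset":[0,0,0],"dr":[0,0,0]},
    {"offset":[0,0,0],"dr":[0,0,0]},
    {"offset":[0,0,0],"dr":[0,0,0]},
    {"offset":[0,0,0],"dr":[0,0,0]},
    {"offset":[0,0,0],"dr":[0,0,0]},
  ],
)

```text
time_s: 12.83
position: [0.5277, -0.0797, 0.0721]
tcp_rot: [[-0.986, -0.167, 0.01], [-0.167, 0.986, -0.003], [-0.01, -0.005, -1.0]]
force: [7.9, -4.5, -3.7]
opening: 0.392
grasp_force: 30.0
```

```bash
python3 -c "
from h import *
print(bot.read_state()['position'],bot.read_state()['grasp_force']); print(ticket.hand_in())"
```

```text
[ 0.52769366 -0.07965275  0.07208416] 30.01610171282664
the job is handed in; nothing more can be done
None
```

The job is handed in, with no verdict returned: the drawer is at its stop, the blue-capped jar is held at the front about 1 mm off the red mark with a 30 N grip, and the iron, phone and spool were never touched.

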